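Switch off the bench and point out the faulty capacitor and its spare

ROBOT

A 6-joint arm with a two-finger parallel gripper is mounted at the origin on the work surface. World frame = base frame: x ahead of the robot, y to its left, z up, the work surface at z = 0. Lengths are in m, angles in rad, forces in N, time in s.
With the tool pointing down it reaches from about 0.35 to 0.85 m from the base axis. Payload 8.1 kg.
Tool frame: the origin (TCP) lies midway between the tips of the shut fingers; the grasp point (between the pads) lies behind it (grip_point_offset is the y of the grasp point in the tool frame, in m); y points along the fingers, x is the direction in which the jaws open and shut, and the axes are right-handed (so a half turn about y gives the same grasp; the last joint's range is limited). The gripper opens to 85 mm and grips with 20 to 120 N. Pads are 22 mm wide; open, the fingers measure 114 mm over their backs; the gripper's body (76 mm by 85 mm) begins 54 mm behind the grasp point. The pads swing forward as they close: fully open they stand 13 mm farther back than shut.
Start: joints at [-1.321, 0.13, 1.488, -0, 1.523, -0.085], TCP at [0.197, -0.567, 0.231] pointing down, gripper open.
Joint ranges: [-2.96, 2.96], [-0.89, 2.26], [0.02, 2.5], [-1.34, 4.48], [0, 2.73], [-2.66, 2.66]. Speed limits (rad/s): [2.39, 2.39, 2.79, 3.14, 3.14, 3.14].

INTERFACE

Orientations are given as [roll, pitch, yaw] about the fixed x, y, z axes, in that order (R = Rz(yaw) Ry(pitch) Rx(roll)).
In Python, from cell import * gives the robot as it stands. The module is installed in compiled form; this text tells all that it offers.
- The arm moves only by the tool carry_out, never from a script. Its argument "plan" is a list of rows, each a list of 3 entries, a list of its own where there are three numbers: the opening in per cent of the stroke, from 0 (shut) to 100 (fully open), then the shift along the tool's x, y, z in cm, then the turn about the tool's y in rad. A call has 1 to 20 rows; each row shifts and turns the commanded pose from where the row before left it, along the tool's axes as they then stand; what a row does not reach is not made up. A row lasts 1/10 s, in which the tool goes at most 50 mm and 8.59 degrees, less where a joint would pass 70% of its speed; a pose out of reach is approached as far as the arm can. A call with a gripper value outside its range is refused whole. The fingers move at their own pace and stop on an object; the grip force is fixed at half the most. Time passes only in rows, so rows that do not move let the fingers close. It gives the time, the measured TCP pose, the force and the opening at its end, in the units of the state.
- state(): the state, without advancing time (a new reading comes with each control period).
- read_camera(name): name is "scene" or "top"; returns the picture (400x640x3 uint8, red, green, blue); there is no depth.
- get_calibration(name): a dict with "camera_matrix" (3x3 intrinsics, pixels), "R" (3x3) and "t" (3): a world point X has camera coordinates R X + t. Camera axes: x right, y down, z forward; pixel columns grow to the right and rows downward; lengths in m; the calibration is good to about 2 mm. A picture is of the moment at which its call begins. get_calibration takes no time and is no camera call.
- close_job(): hands the job in, once; it reports no verdict.
The state is a dict: "time": time; "joint_positions": joint angles; "joint_vel": joint speeds; "joint_torque": joint torques, N m; "ee_pos": TCP position; "eef_rot": TCP orientation; "contact_force": force on the tool from outside, world axes, zero at the start; "moment": the same for the moment, N m; "opening": opening from 0.0 (shut) to 1.0 (fully open).
Only numpy, scipy, OpenCV 4.12 (cv2) and the standard library are available. Lean on these libraries where they do the work, as an engineer would, in place of code of your own. Each camera call takes 0.05 s, during which the arm holds its last target.

TASK

First push the red-tipped lever on the white switch box all the way over, away from the robot, so that the power is off. Then show a colleague what to swap: point straight down at the orange capacitor on the green board with the fingertips 1 to 4 cm above the middle of its top, hold there for two seconds, and do the same at the orange spare on the white mat. Do not touch the capacitors, the board or the mat, do not point at a capacitor of another colour (come down and leave from above), leave everything else where it is, and finish with the hand raised well clear, 20 cm or more above the bench.

Things in the scene. Friction and masses are not known exactly. Their poses are not given: they have to be found in the camera images.
- switchbox: white fixed box, 140 (its x) x 100 x 45 mm, with the power lever on its top. Origin: centre of its underside, on the bench. Its x axis points away from the robot, turned by up to 0.25 rad either way. A grey block 70 x 50 x 25 mm stands in the middle of its top.
- lever (a joint): power lever: 10 mm steel stem with a red ball 26 mm across, centred 70 mm from the pivot, which lies 67 mm above the box origin, its axis along the box's y. 0 = ON, leaning 0.5 rad towards the robot (box -x); 1.0 = OFF, at its stop, leaning 0.5 rad away (box +x). Starts at 0 to 0.15. About 1 N at the ball moves it; no spring, it stays where it is left.
- lever_tip (a point): centre of the lever's red ball; 128 mm above the bench at either end of the swing, 137 mm when upright
- board: green circuit board, 190 (its x) x 150 mm, on four posts, its face 12 mm above the bench, fixed. Four fixed capacitors stand on it, one near each corner, 80 or 110 mm apart. Origin: centre, at bench level.
- mat: white plastic mat, 130 (its x) x 200 x 4 mm, fixed. Three loose spare capacitors stand on it in a row, in any order, about 65 mm apart along its length, staggered by up to 60 mm. Origin: centre of its underside. Board, mat and switch box stand side by side in any order, roughly 260 mm apart.
- board_orange: orange capacitor on the green board: can 30 mm in diameter and 46 mm tall, upright, fixed. Origin: centre of its foot, 12 mm above the bench.
- board_orange_top (a point): centre of the top of the orange capacitor on the board, 58 mm above the bench
- board_blue: blue capacitor on the green board: can 30 mm in diameter and 46 mm tall, upright, fixed. Origin: centre of its foot, 12 mm above the bench.
- board_blue_top (a point): centre of the top of the blue capacitor on the board, 58 mm above the bench
- board_black: black capacitor on the green board: can 30 mm in diameter and 46 mm tall, upright, fixed. Origin: centre of its foot, 12 mm above the bench.
- board_black_top (a point): centre of the top of the black capacitor on the board, 58 mm above the bench
- board_white: white capacitor on the green board: can 30 mm in diameter and 46 mm tall, upright, fixed. Origin: centre of its foot, 12 mm above the bench.
- board_white_top (a point): centre of the top of the white capacitor on the board, 58 mm above the bench
- spare_orange: orange spare capacitor, loose on the white mat: can 30 mm in diameter and 46 mm tall, upright, about 45 g. Origin: centre of its foot, 4 mm above the bench.
- spare_orange_top (a point): centre of the top of the orange spare, 50 mm above the bench
- spare_blue: blue spare capacitor, loose on the white mat: can 30 mm in diameter and 46 mm tall, upright, about 45 g. Origin: centre of its foot, 4 mm above the bench.
- spare_blue_top (a point): centre of the top of the blue spare, 50 mm above the bench
- spare_black: black spare capacitor, loose on the white mat: can 30 mm in diameter and 46 mm tall, upright, about 45 g. Origin: centre of its foot, 4 mm above the bench.
- spare_black_top (a point): centre of the top of the black spare, 50 mm above the bench
- spray_can: blue bottle-shaped spray can, 52 mm in diameter, 110 mm tall, loose, beyond the work. Origin: centre of its foot.
- meter: yellow multimeter, 150 x 75 x about 40 mm, loose, lying beyond the work. Origin: centre of its underside.
- screwdriver: screwdriver lying beyond the work, loose, pointing across the bench
- parts_bin: blue open parts bin, 100 x 120 x 50 mm, loose, beyond the work. Origin: centre of its underside.
- mug: white mug, 80 mm in diameter, 90 mm tall, loose, beyond the work. Origin: centre of its foot.
Not all that is in view belongs to the job. What is shaped like the spare_orange but yellow is not meant.

How it is judged:
On the way, in this order (a step that is already met when the one before it is completed fails the run):
1. the lever is pushed fully over to OFF (value of joint lever above 0.88 rad), for 0.2 s.
2. the orange capacitor on the board is pointed at from just above, for 1.7 s (value of joint lever above 0.88 rad and horizontal distance between the grasp point and board_orange_top below 0.016 m and z of the grasp point in the frame of board_orange_top between 0.022 and 0.078 m), for 1.7 s.
3. the orange spare on the mat is pointed at from just above, for 1.7 s (value of joint lever above 0.88 rad and horizontal distance between the grasp point and spare_orange_top below 0.016 m and z of the grasp point in the frame of spare_orange_top between 0.022 and 0.078 m), for 1.7 s.
At the end, for the whole second after the job is handed in: The lever is at OFF (joint above 0.88), the hand is raised (grasp point over 190 mm above the bench), the spares stand upright and still within 5 mm of where they started, and the other loose things are within 10 mm of where they started (value of joint lever above 0.88 rad and height (world z) of the grasp point above 0.19 m and distance of each of spare_orange, spare_blue, spare_black from where it was at the start of the episode below 0.005 m and angle between each of spare_orange, spare_blue, spare_black's own z axis and vertical below 0.05 rad and linear speed of each of spare_orange, spare_blue, spare_black below 0.02 m/s and distance of each of spray_can, meter, screwdriver, parts_bin, mug from where it was at the start of the episode below 0.01 m); the robot touches nothing.
It fails at once if the board, the mat or a capacitor is touched ((contact force between board and the fingers above 0.3 N or contact force between board and the arm above 0.3 N) or (contact force between mat and the fingers above 0.3 N or contact force between mat and the arm above 0.3 N) or (contact force between board_orange and the fingers above 0.3 N or contact force between board_orange and the arm above 0.3 N) or (contact force between board_blue and the fingers above 0.3 N or contact force between board_blue and the arm above 0.3 N) or (contact force between board_black and the fingers above 0.3 N or contact force between board_black and the arm above 0.3 N) or (contact force between board_white and the fingers above 0.3 N or contact force between board_white and the arm above 0.3 N) or (contact force between spare_orange and the fingers above 0.3 N or contact force between spare_orange and the arm above 0.3 N) or (contact force between spare_blue and the fingers above 0.3 N or contact force between spare_blue and the arm above 0.3 N) or (contact force between spare_black and the fingers above 0.3 N or contact force between spare_black and the arm above 0.3 N)).
It fails at once if a spare capacitor is shifted (over 5 mm), tipped or lifted (distance of any of spare_orange, spare_blue, spare_black from where it was at the start of the episode above 0.005 m).
It fails at once if a capacitor of another colour is pointed at (fingertips low over its top) ((horizontal distance between the grasp point and board_blue_top below 0.014 m and z of the grasp point in the frame of board_blue_top between 0 and 0.065 m) or (horizontal distance between the grasp point and board_black_top below 0.014 m and z of the grasp point in the frame of board_black_top between 0 and 0.065 m) or (horizontal distance between the grasp point and board_white_top below 0.014 m and z of the grasp point in the frame of board_white_top between 0 and 0.065 m) or (horizontal distance between the grasp point and spare_blue_top below 0.014 m and z of the grasp point in the frame of spare_blue_top between 0 and 0.065 m) or (horizontal distance between the grasp point and spare_black_top below 0.014 m and z of the grasp point in the frame of spare_black_top between 0 and 0.065 m)).
It fails at once if another thing on the bench is shifted by over 10 mm (distance of any of spray_can, meter, screwdriver, parts_bin, mug from where it was at the start of the episode above 0.01 m).
It also fails if it takes over 61 s, if anything falls off the work surface, if the arm or the gripper's body presses on something with over 40 N, if the wrist force passes 120 N, or if a joint passes its speed limit or range.

## Working session

There is one attempt and no reset: what is moved stays moved. The work goes in short steps, Python scripts to look and compute and a tool call to move; the robot and the scene stay as the last step left them, time stands still between calls to the robot, and variables do not carry over. Pictures are saved under pics/ and viewed, and the job is handed in when it is done.

Besides the shell and the picture viewer there is one more tool, called as name(argument=value, ...) on one line, values as JSON. carry_out: Moves the arm, as the interface text tells. Its arguments: {"type":"object","properties":{"plan":{"type":"array","items":{"type":"array"}}},"required":["plan"]}

```bash
ls; mkdir -p pics
python3 - <<'E'
from cell import *
import cv2
for n in("scene","top"):
    cv2.imwrite(f"pics/{n}0.png",read_camera(n)[:,:,::-1])
    c=get_calibration(n);print(n,c)
print(state())
try: print(grip_point_offset)
except Exception as e: print(e)
E
```

```text
pics
scene {'camera_matrix': array([[366.67137603,   0.        , 318.0920047 ],
       [  0.        , 366.67137603, 193.44168679],
       [  0.        ,   0.        ,   1.        ]]), 'R': array([[ 0.52838483,  0.84900338,  0.00165064],
       [ 0.68115097, -0.42275823, -0.59775316],
       [-0.50679663,  0.31696804, -0.80167851]]), 't': array([-0.30781328, -0.32201851,  1.15066137])}
top {'camera_matrix': array([[362.22881555,   0.        , 324.07306971],
       [  0.        , 362.22881555, 202.95706936],
       [  0.        ,   0.        ,   1.        ]]), 'R': array([[-3.33419422e-03, -9.99405516e-01,  3.43146923e-02],
       [-9.93838249e-01, -4.90049369e-04, -1.10839047e-01],
       [ 1.10789971e-01, -3.44728126e-02, -9.93245794e-01]]), 't': array([-0.00936149,  0.59447208,  0.8195053 ])}
{'time': 0.1, 'joint_positions': array([-1.32139127e+00,  1.31107060e-01,  1.48915362e+00,  2.27511559e-05,
        1.52299985e+00, -8.53894241e-02]), 'joint_vel': array([ 0.00162511, -0.00043518, -0.00064582,  0.0005668 , -0.00325398,
       -0.00087198]), 'joint_torque': array([ 9.61398837e-04, -5.70952213e+01, -5.01941586e+01, -2.90501075e-04,
        8.15144536e-03, -2.13097269e-05]), 'ee_pos': array([ 0.19705936, -0.56620094,  0.23034574]), 'eef_rot': array([-1.57063144,  0.00165986, -1.23600281]), 'contact_force': array([ 0.35984977, -0.01287704,  0.05082448]), 'moment': array([-0.03261658,  0.01810427, -0.03615429]), 'opening': 0.9963876053115756}
-0.0187
```

View pics/top0.png

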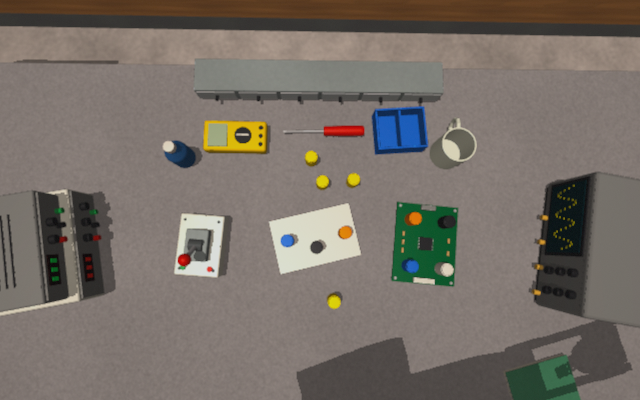

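View pics/scene0.png

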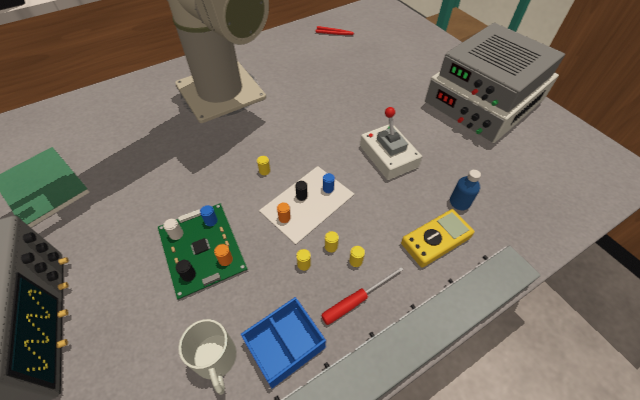

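The top view shows the switch box at about (200,245) with the red ball at (184,260). The mat is at (315,240) with its orange spare at (345,232). The board is at (425,245) with its orange capacitor at (415,218). I'll enlarge these to measure them.

```bash
cat > h.py <<'E'
from cell import *
import cv2, numpy as np
def ray(n,u,v):
    c=get_calibration(n);R,t=c["R"],c["t"]
    d=R.T@np.linalg.solve(c["camera_matrix"],[u,v,1.]);return -R.T@t,d
def atz(n,u,v,z):
    o,d=ray(n,u,v);return o+d*(z-o[2])/d[2]
def proj(n,X):
    c=get_calibration(n);p=c["camera_matrix"]@(c["R"]@np.asarray(X,float)+c["t"]);return p[:2]/p[2]
def tri(a,b):
    A=np.zeros((3,3));y=np.zeros(3)
    for n,(u,v) in(("top",a),("scene",b)):
        o,d=ray(n,u,v);d/=np.linalg.norm(d);P=np.eye(3)-np.outer(d,d);A+=P;y+=P@o
    return np.linalg.solve(A,y)
E
python3 - <<'E'
from h import *
print(proj("top",[.197,-.567,.23]),proj("scene",[.197,-.567,.23]))
def crop(src,x,y,w,h,s,out):
    im=cv2.imread(src)[y:y+h,x:x+w];cv2.imwrite(out,cv2.resize(im,None,fx=s,fy=s,interpolation=cv2.INTER_CUBIC))
crop("pics/top0.png",165,200,70,85,7,"pics/t_box.png")
crop("pics/top0.png",265,195,200,100,4,"pics/t_mb.png")
crop("pics/scene0.png",350,95,80,90,6,"pics/s_box.png")
crop("pics/scene0.png",150,155,200,150,4,"pics/s_mb.png")
E
```

```text
[647.41542574 416.86499941] [-47.51747254 147.72969539]
```

View pics/t_box.png

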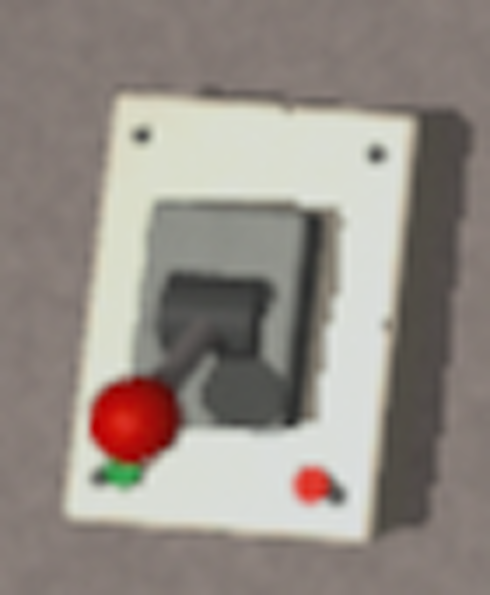

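View pics/t_mb.png

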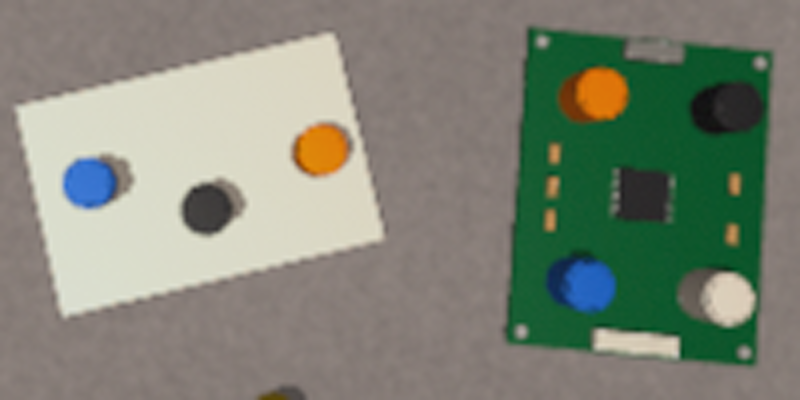

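View pics/s_box.png

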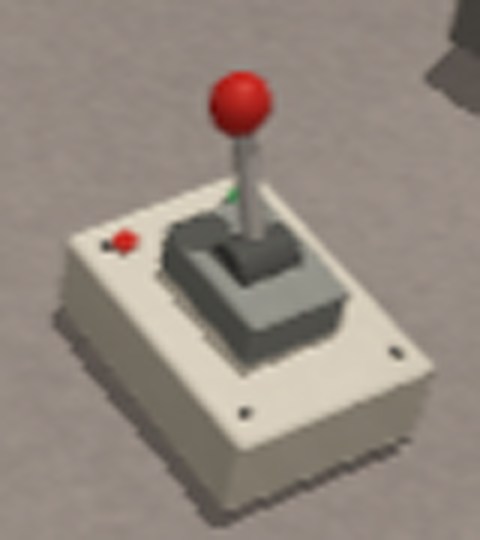

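View pics/s_mb.png

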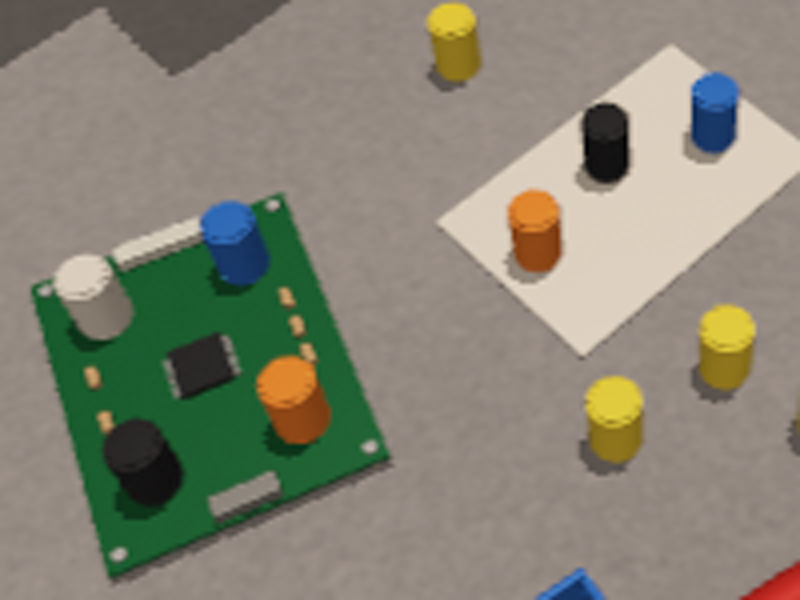

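The crops give these readings: ball at (135,419) in t_box and (240,103) in s_box, board orange top at (602,94) in t_mb and (289,379) in s_mb, and spare orange top at (322,149) and (534,211). All four corners of the box top are visible.

Run:
```python
from h import *
np.set_printoptions(precision=4,suppress=True)
f=lambda p,s,o:((p[0]+.5)/s-.5+o[0],(p[1]+.5)/s-.5+o[1])
TB=(165,200);TM=(265,195);SB=(350,95);SM=(150,155)
def both(nm,a,b,z):
    print(nm,"tri",tri(a,b),"top",atz("top",*a,z),"scene",atz("scene",*b,z))
both("ball",f((135,419),7,TB),f((240,103),6,SB),.130)
both("borange",f((602,94),4,TM),f((289,379),4,SM),.058)
both("bblue",f((588,286),4,TM),f((231,224),4,SM),.058)
both("bwhite",f((729,299),4,TM),f((85,277),4,SM),.058)
both("bblack",f((740,107),4,TM),f((137,442),4,SM),.058)
both("sorange",f((322,149),4,TM),f((534,211),4,SM),.050)
both("sblack",f((208,208),4,TM),f((606,122),4,SM),.050)
both("sblue",f((90,182),4,TM),f((715,92),4,SM),.050)
C=np.array([atz("top",*f(p,7,TB),.045) for p in((117,93),(415,117),(370,543),(65,519))])
print(C,C.mean(0));e=C[0]-C[3];g=C[1]-C[2];print(np.linalg.norm(e),np.linalg.norm(g),np.linalg.norm(C[0]-C[1]),np.linalg.norm(C[3]-C[2]),np.arctan2(e[1],e[0]),np.arctan2(g[1],g[0]))
C=np.array([atz("scene",*f(p,6,SB),.045) for p in((434,369),(238,448),(72,238),(245,178))])
print(C,C.mean(0))
```

```text
ball tri [0.4686 0.2761 0.1332] top [0.4686 0.2773 0.13  ] scene [0.4659 0.2787 0.13  ]
borange tri [ 0.557  -0.2177  0.0579] top [ 0.5568 -0.2183  0.058 ] scene [ 0.5575 -0.2172  0.058 ]
bblue tri [ 0.4483 -0.207   0.0548] top [ 0.4481 -0.2069  0.058 ] scene [ 0.4512 -0.2065  0.058 ]
bwhite tri [ 0.4407 -0.2869  0.0566] top [ 0.4404 -0.2872  0.058 ] scene [ 0.4423 -0.2861  0.058 ]
bblack tri [ 0.5497 -0.2966  0.0584] top [ 0.5492 -0.2981  0.058 ] scene [ 0.5503 -0.2955  0.058 ]
sorange tri [ 0.526  -0.0578  0.0489] top [ 0.5259 -0.0577  0.05  ] scene [ 0.5267 -0.058   0.05  ]
sblack tri [0.4928 0.0081 0.0499] top [0.4926 0.0077 0.05  ] scene [0.4932 0.0085 0.05  ]
sblue tri [0.5077 0.075  0.05  ] top [0.5075 0.0747 0.05  ] scene [0.5079 0.0754 0.05  ]
[[0.5702 0.3165 0.045 ]
 [0.5623 0.2199 0.045 ]
 [0.4253 0.2305 0.045 ]
 [0.4335 0.3275 0.045 ]] [0.4978 0.2736 0.045 ]
0.13720941031958347 0.13744197916686837 0.09688029894338784 0.09727650457698793 -0.08013392307526103 -0.0772560888706924
[[0.5702 0.3164 0.045 ]
 [0.561  0.219  0.045 ]
 [0.4264 0.2329 0.045 ]
 [0.4364 0.3222 0.045 ]] [0.4985 0.2726 0.045 ]
```

The measurements agree with the given heights and sizes. The box is at (0.498, 0.2735) with yaw about −0.078, and the capacitor spacings come out near 80 and 110 mm. First I'll shut the gripper and square the tool.

carry_out(plan=[[0,[0,0,0],0.11],[0,[0,0,0],0.11],[0,[0,0,0],0.114],[0,[0,0,0],0],[0,[0,0,0],0]])

```text
time: 0.6
ee_pos: [0.1971, -0.5665, 0.2309]
eef_rot: [-1.571, 0.001, -1.567]
contact_force: [-0.2, -0.1, 0.5]
opening: 0.141
```

Tool x is now world −y, tool y is down and tool z is world +x.

carry_out(plan=[[0,[-2.7,0,1.3],0],[0,[-2.7,0,1.3],0],[0,[-2.7,0,1.3],0],[0,[-2.7,0,1.3],0],[0,[-2.7,0,1.3],0],[0,[-2.7,0,1.3],0],[0,[-2.7,0,1.3],0],[0,[-2.7,0,1.3],0],[0,[-3,0,2.2],0],[0,[-3,0,2.2],0],[0,[-3,0,2.2],0],[0,[-3,0,2.2],0],[0,[-3,0,2.2],0],[0,[0,0,0],0],[0,[0,0,0],0]])

```text
time: 2.1
ee_pos: [0.411, -0.2, 0.2312]
eef_rot: [-1.571, -0.0, -1.566]
contact_force: [0.0, 0.2, 0.2]
opening: -0.005
```

carry_out(plan=[[0,[-2.95,0,0],0],[0,[-2.95,0,0],0],[0,[-2.95,0,0],0],[0,[-2.95,0,0],0],[0,[-2.95,0,0],0],[0,[-2.95,0,0],0],[0,[-2.95,0,0],0],[0,[-2.95,0,0],0],[0,[-2.95,0,0],0],[0,[-2.95,0,0],0],[0,[-2.95,0,0],0],[0,[-2.95,0,0],0],[0,[-2.95,0,0],0],[0,[-2.95,0,0],0],[0,[-2.95,0,0],0],[0,[-2.95,0,0],0],[0,[0,0,0],0],[0,[0,0,0],0]])

```text
time: 3.9
ee_pos: [0.4109, 0.2705, 0.231]
eef_rot: [-1.571, -0.001, -1.569]
contact_force: [0.5, -0.6, -0.1]
opening: -0.001
```

carry_out(plan=[[0,[-0.1,2,0],0],[0,[-0.1,2,0],0],[0,[-0.1,2,0],0],[0,[0,2,0],0],[0,[0,2,0],0],[0,[0,1.3,0],0],[0,[0,0,0],0],[0,[0,0,0],0]])

```text
time: 4.7
ee_pos: [0.4109, 0.2739, 0.1188]
eef_rot: [-1.571, -0.0, -1.571]
contact_force: [0.4, -0.4, 0.8]
opening: 0.001
```

Run:
```python
from h import *
im=read_camera("scene")[:,:,::-1][60:210,300:500]
cv2.imwrite("pics/s1.png",cv2.resize(im,None,fx=4,fy=4,interpolation=cv2.INTER_CUBIC))
im=read_camera("top")[:,:,::-1][180:310,120:280]
cv2.imwrite("pics/t1.png",cv2.resize(im,None,fx=4,fy=4,interpolation=cv2.INTER_CUBIC))
```

```text
(no output)
```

View pics/s1.png

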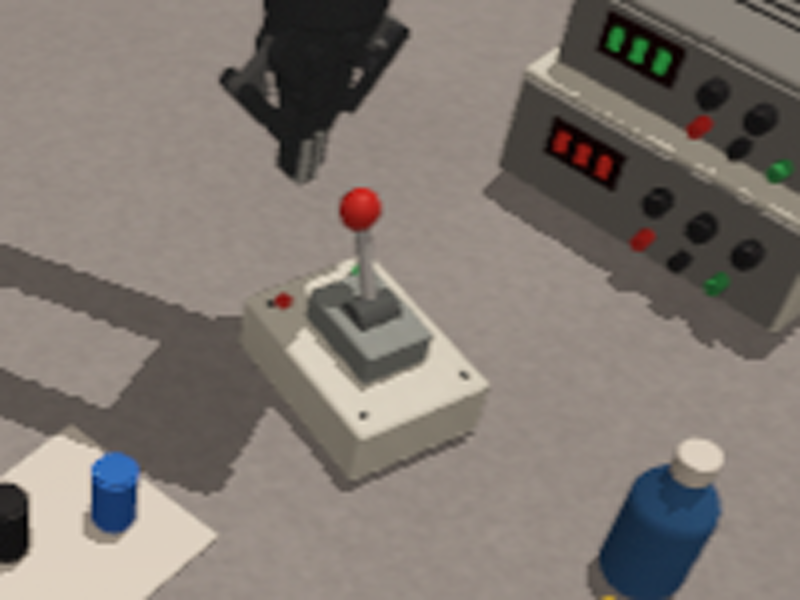

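The shut fingers stand behind the red ball (ball at (360,208), fingertips at (305,175) in the crop). I'll push slowly along +x.

carry_out(plan=[[0,[0,0,1],0],[0,[0,0,1],0],[0,[0,0,0.5],0],[0,[0,0,0.5],0],[0,[0,0,0.5],0],[0,[0,0,0.5],0],[0,[0,0,0.5],0],[0,[0,0,0.5],0],[0,[0,0,0.5],0],[0,[0,0,0.5],0],[0,[0,0,0.5],0],[0,[0,0,0.5],0],[0,[0,0,0.5],0],[0,[0,0,0.5],0],[0,[0,0,0.5],0],[0,[0,0,0.5],0],[0,[0,0,0],0]])

```text
time: 6.5
ee_pos: [0.5012, 0.2745, 0.1183]
eef_rot: [-1.57, 0.0, -1.57]
contact_force: [0.5, -0.1, 0.5]
opening: 0.001
```

carry_out(plan=[[0,[0,0,0.2],0],[0,[0,0,0.2],0],[0,[0,0,0],0]])

```text
time: 6.8
ee_pos: [0.5046, 0.2746, 0.1183]
eef_rot: [-1.571, 0.0, -1.57]
contact_force: [-1.1, 0.6, -0.8]
opening: 0.0
```

Run:
```python
from h import *
im=read_camera("scene")[:,:,::-1][60:210,300:500]
cv2.imwrite("pics/s2.png",cv2.resize(im,None,fx=4,fy=4,interpolation=cv2.INTER_CUBIC))
for a in(0.8,.88,1.0):
    s=.07*np.sin(a-.5);P=[.498+.997*s,.2735-.078*s,.067+.07*np.cos(a-.5)];q=proj("scene",P);print(a,P,(q-[300,60])*4)
```

```text
0.8 [np.float64(0.5186243552228949), np.float64(0.2718864596716291), np.float64(0.13387355423879244)] [406.21455126 256.69844506]
0.88 [np.float64(0.523886539560332), np.float64(0.2714747742370051), np.float64(0.13200652449035571)] [410.83113453 264.54340989]
1.0 [np.float64(0.5314591083391873), np.float64(0.27088233655922106), np.float64(0.1284307793323261)] [417.21195025 276.98872633]
```

View pics/s2.png

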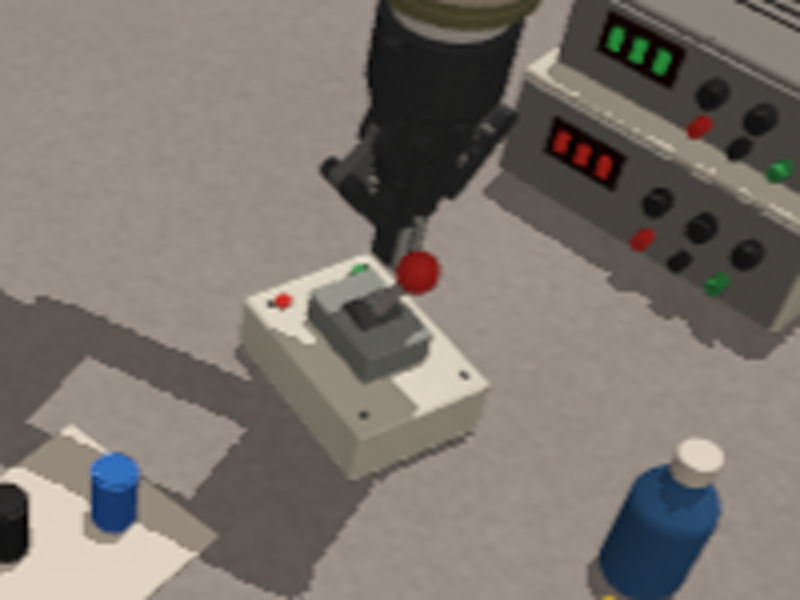

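The ball is now at (418,272), about 0.95 rad. I'll push on gently to the stop.

carry_out(plan=[[0,[0,0,0.2],0],[0,[0,0,0.2],0],[0,[0,0,0],0]])

```text
time: 7.15
ee_pos: [0.5069, 0.2746, 0.118]
eef_rot: [-1.575, -0.0, -1.57]
contact_force: [-9.8, -0.2, 4.6]
opening: -0.002
```

The reaction is 10 N, so the lever is at its stop. I'll hold briefly, back off and rise.

carry_out(plan=[[0,[0,0,0],0],[0,[0,0,0],0],[0,[0,0,-1],0],[0,[0,0,-2],0],[0,[0,0,-2],0],[0,[0,-2,-2],0],[0,[0,-3,0],0],[0,[0,-3,0],0],[0,[0,-3,0],0],[0,[0,-1.5,0],0],[0,[0,0,0],0],[0,[0,0,0],0]])

```text
time: 8.35
ee_pos: [0.4383, 0.2744, 0.2422]
eef_rot: [-1.571, -0.0, -1.57]
contact_force: [0.5, 0.1, -1.0]
opening: 0.001
```

Run:
```python
from h import *
im=read_camera("scene")[:,:,::-1][60:210,300:500]
cv2.imwrite("pics/s3.png",cv2.resize(im,None,fx=4,fy=4,interpolation=cv2.INTER_CUBIC))
print(state()["ee_pos"])
```

```text
[0.43780109 0.27413648 0.24135931]
```

View pics/s3.png

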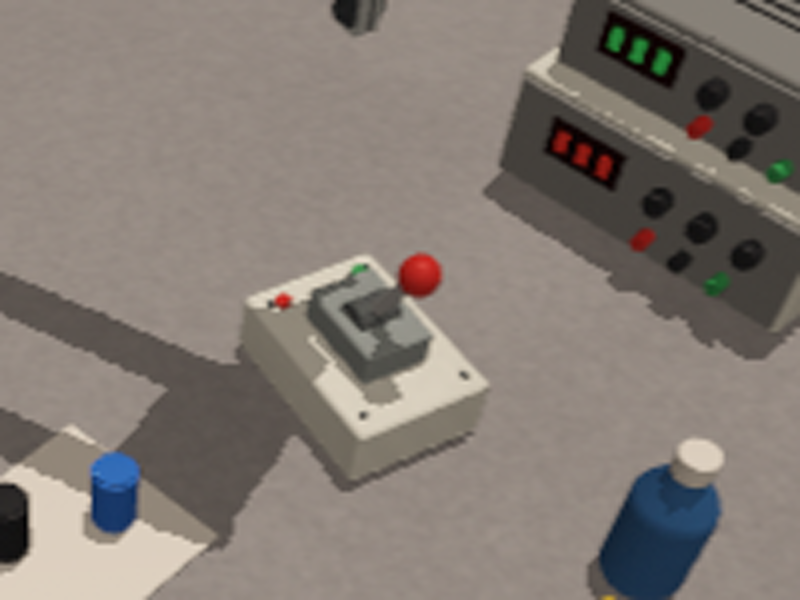

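The lever stayed at OFF, with the ball at (420,275) against (417,277) predicted for 1.0 rad. Next I'll fly over to the board orange capacitor at (0.557, −0.2178).

carry_out(plan=[[0,[2.9,0,0.7],0],[0,[2.9,0,0.7],0],[0,[2.9,0,0.7],0],[0,[2.9,0,0.7],0],[0,[2.9,0,0.7],0],[0,[2.9,0,0.7],0],[0,[2.9,0,0.7],0],[0,[2.9,0,0.7],0],[0,[2.9,0,0.7],0],[0,[2.9,0,0.7],0],[0,[2.9,0,0.7],0],[0,[2.9,0,0.7],0],[0,[2.9,0,0.7],0],[0,[2.9,0,0.7],0],[0,[2.9,0,0.7],0],[0,[2.9,0,0.7],0],[0,[2.8,0,0.7],0],[0,[0,0,0],0],[0,[0,0,0],0]])

```text
time: 10.3
ee_pos: [0.5569, -0.2174, 0.2408]
eef_rot: [-1.574, 0.002, -1.571]
contact_force: [-0.5, 0.6, 0.2]
opening: 0.0
```

Now I'll descend from 0.241 to about 0.085, which is 27 mm above the top at 0.058, and hold.

carry_out(plan=[[0,[0,2,0],0],[0,[0,2,0],0],[0,[0,2,0],0],[0,[0,2,0],0],[0,[0,2,0],0],[0,[0,2,0],0],[0,[0,1,0],0],[0,[0,1,0],0],[0,[0,1,0],0],[0,[0,0.6,0],0],[0,[0,0,0],0],[0,[0,0,0],0]])

```text
time: 11.5
ee_pos: [0.5582, -0.2176, 0.0877]
eef_rot: [-1.57, -0.0, -1.57]
contact_force: [-0.5, 0.4, -0.3]
opening: -0.001
```

Run:
```python
from h import *
im=read_camera("scene")[:,:,::-1][125:275,120:320]
cv2.imwrite("pics/s4.png",cv2.resize(im,None,fx=4,fy=4,interpolation=cv2.INTER_CUBIC))
```

```text
(no output)
```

View pics/s4.png

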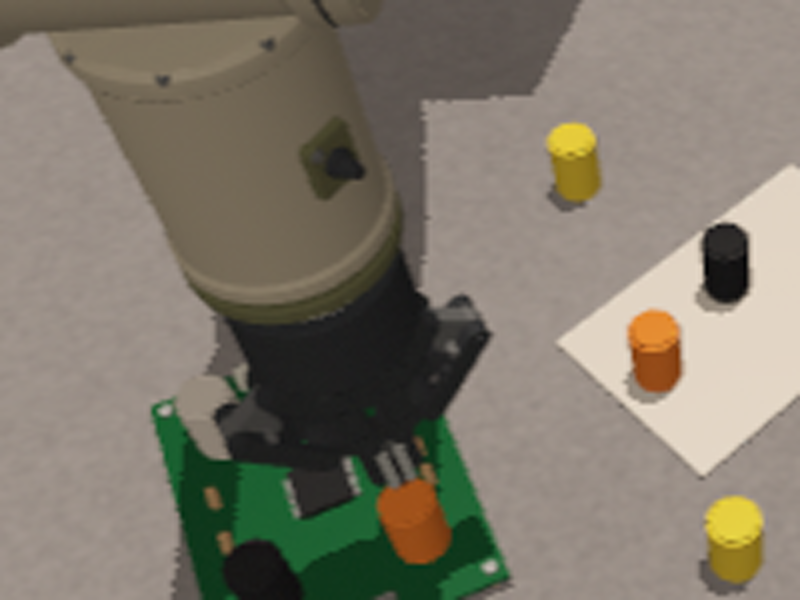

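The fingertips at (397,475) are right over the orange top at (408,500), with clearance. I'll hold.

carry_out(plan=[[0,[0,0,0],0],[0,[0,0,0],0],[0,[0,0,0],0],[0,[0,0,0],0],[0,[0,0,0],0],[0,[0,0,0],0],[0,[0,0,0],0],[0,[0,0,0],0],[0,[0,0,0],0],[0,[0,0,0],0],[0,[0,0,0],0],[0,[0,0,0],0],[0,[0,0,0],0],[0,[0,0,0],0],[0,[0,0,0],0],[0,[0,0,0],0],[0,[0,0,0],0],[0,[0,0,0],0],[0,[0,0,0],0],[0,[0,0,0],0]])

```text
time: 13.55
ee_pos: [0.5579, -0.2174, 0.0873]
eef_rot: [-1.571, 0.0, -1.57]
contact_force: [0.2, 0.0, 0.5]
opening: -0.001
```

carry_out(plan=[[0,[0,0,0],0],[0,[0,0,0],0],[0,[0,0,0],0],[0,[0,0,0],0],[0,[0,-1,0],0],[0,[0,-2,0],0],[0,[0,-3,0],0],[0,[0,-3,0],0],[0,[0,-3,0],0],[0,[0,-3,0],0],[0,[-3,0,-0.6],0],[0,[-3,0,-0.6],0],[0,[-3,0,-0.6],0],[0,[-3,0,-0.6],0],[0,[-3,0,-0.6],0],[0,[-1,0,-0.1],0],[0,[0,0,0],0],[0,[0,0,0],0],[0,[0,0,0],0]])

```text
time: 15.45
ee_pos: [0.527, -0.0586, 0.2374]
eef_rot: [-1.571, -0.0, -1.571]
contact_force: [-0.4, -0.5, -0.4]
opening: -0.001
```

carry_out(plan=[[0,[-0.1,2,-0.1],0],[0,[0,2,0],0],[0,[0,2,0],0],[0,[0,2,0],0],[0,[0,2,0],0],[0,[0,2,0],0],[0,[0,1,0],0],[0,[0,1,0],0],[0,[0,1,0],0],[0,[0,0.9,0],0],[0,[0,0,0],0],[0,[0,0,0],0]])

```text
time: 16.65
ee_pos: [0.5259, -0.0564, 0.0785]
eef_rot: [-1.571, -0.0, -1.57]
contact_force: [-0.1, -1.2, -0.4]
opening: -0.001
```

Run:
```python
from h import *
im=read_camera("scene")[:,:,::-1][125:275,170:370]
cv2.imwrite("pics/s5.png",cv2.resize(im,None,fx=4,fy=4,interpolation=cv2.INTER_CUBIC))
```

```text
(no output)
```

View pics/s5.png

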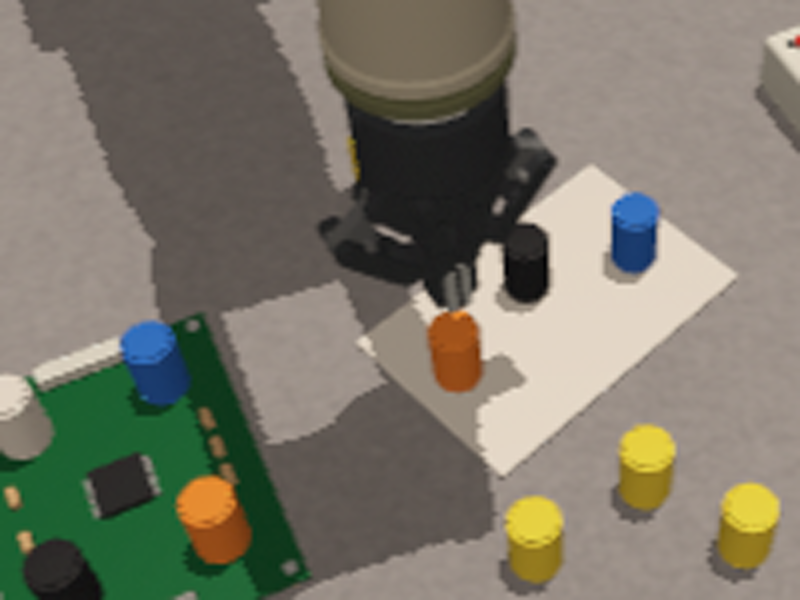

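The fingertips at (456,298) stand above the middle of the orange spare's top at (455,330). I'll hold for 2 s or more, then rise.

carry_out(plan=[[0,[0,0,0],0],[0,[0,0,0],0],[0,[0,0,0],0],[0,[0,0,0],0],[0,[0,0,0],0],[0,[0,0,0],0],[0,[0,0,0],0],[0,[0,0,0],0],[0,[0,0,0],0],[0,[0,0,0],0],[0,[0,0,0],0],[0,[0,0,0],0],[0,[0,0,0],0],[0,[0,0,0],0],[0,[0,0,0],0],[0,[0,0,0],0],[0,[0,0,0],0],[0,[0,0,0],0],[0,[0,0,0],0],[0,[0,0,0],0]])

```text
time: 18.7
ee_pos: [0.5258, -0.0564, 0.0783]
eef_rot: [-1.571, 0.0, -1.57]
contact_force: [0.2, -0.2, 0.6]
opening: 0.0
```

carry_out(plan=[[0,[0,0,0],0],[0,[0,0,0],0],[0,[0,0,0],0],[0,[0,0,0],0],[0,[0,-1,0],0],[0,[0,-2,0],0],[0,[0,-3,0],0],[0,[0,-3,0],0],[0,[0,-3,0],0],[0,[0,-3,0],0],[0,[0,-3,0],0],[0,[0,-2,0],0],[0,[0,0,0],0],[0,[0,0,0],0],[0,[0,0,0],0]])

```text
time: 20.2
ee_pos: [0.5251, -0.0563, 0.277]
eef_rot: [-1.573, 0.0, -1.57]
contact_force: [0.7, -0.5, -0.4]
opening: 0.002
```

Run:
```python
from h import *
im=read_camera("scene")[:,:,::-1]
cv2.imwrite("pics/s6.png",im)
print(state()["ee_pos"],state()["time"])
```

```text
[ 0.52505042 -0.05627613  0.27680541] 20.25
```

View pics/s6.png

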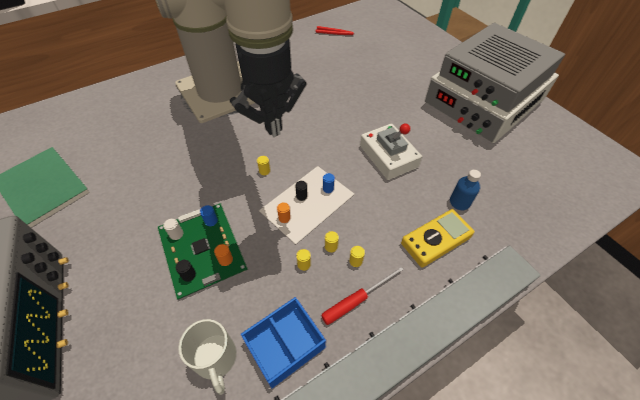

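Everything stands where it was: the spares are at (284,213), (302,190) and (328,183), the lever ball is over at (405,129), and the hand is raised.

```bash
python3 -c "
from cell import *
print(close_job())"
```

```text
the job is handed in; nothing more can be done
None
```

The job is done and handed in at about 20 s of the 61 s allowed; the hand-in gave no verdict.

- **Lever:** I pushed it over to its stop with the shut fingers, with about 10 N of reaction there. The picture after I backed off puts the ball within about 1 px of where it should be fully OFF.
- **Pointing:** I held over the board's orange capacitor and then the orange spare for over 2 s each. The fingertips were about 29 mm above each top and within about 2 mm of its measured middle. No contact force showed at either.
- **Finish:** The TCP is at 0.277 m. In the last picture the spares and the other loose things look unmoved, judged by eye rather than measured.

No check failed. The two cameras agreed within about 3 mm on all the points I measured.

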